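Roll the spice caddy into its outline

ROBOT

A 7-joint arm with a two-finger parallel gripper is mounted at the origin on the work surface. World frame = base frame: x ahead of the robot, y to its left, z up, the work surface at z = 0. Lengths are in m, angles in rad, forces in N, time in s.
With the tool pointing down it reaches from about 0.4 to 0.875 m from the base axis. Payload 19.3 kg.
Tool frame: the origin (TCP) lies on the centre line of the jaws, within the pads' length; the fingertips stand 8 mm ahead of it and the grasp point (between the pads) lies 11 mm behind it (bot.tip_extent is the distance from the TCP to the fingertips, in m); x points along the fingers, y is the direction in which the jaws open and shut, and the axes are right-handed (so a half turn about x gives the same grasp; the last joint's range is limited). The gripper opens to 85 mm and grips with 20 to 120 N. Pads are 22 mm wide; open, the fingers measure 114 mm over their backs; the gripper's body (76 mm by 85 mm) begins 54 mm behind the grasp point. The pads swing forward as they close: fully open they stand 13 mm farther back than shut.
Start: joints at [1.162, 0.521, -0.036, 1.599, 0.021, 1.021, -0.113], TCP at [0.208, -0.589, 0.203] pointing down, gripper open.
Joint ranges: [-2.91, 2.91], [-0.3, 2.13], [-1.5, 1.42], [0.17, 2.43], [-1.26, 4.41], [0.16, 1.93], [-2.52, 2.52]. Speed limits (rad/s): [1.89, 1.89, 2.39, 2.39, 3.01, 3.01, 3.01].

INTERFACE

Orientations are given as [roll, pitch, yaw] about the fixed x, y, z axes, in that order (R = Rz(yaw) Ry(pitch) Rx(roll)).
In Python, from workcell import sensors, imaging, order, bot gives the robot as it stands.
- The arm moves only by the tool arm_command, never from a script. Its argument "commands" is a list of rows, each an object of numbers: "dx", "dy", "dz": the shift along the tool's x, y, z in cm; "twist": the turn about the tool's x in rad. A call has 1 to 12 rows; each row is the pose to reach, as a shift and turn from the pose measured when the call began, along the tool's axes at that moment; what a row does not reach only later rows make up. A row lasts 1/12 s, in which the tool goes at most 41.7 mm and 7.16 degrees, less where a joint would pass 70% of its speed; a pose out of reach is approached as far as the arm can. A call with a gripper value outside its range is refused whole. "grip" is the closure, from -1 (fully open) to 1 (shut), set as the call begins (left out, the last holds). The fingers move at their own pace and stop on an object; "squeeze" is the grip in N (left out, the last holds). Time passes only in rows, so rows that repeat a pose let the fingers close. It gives the time, the measured TCP pose, the force and the opening at its end, in the units of the state.
- sensors.observe(): the state, without advancing time (a new reading comes with each control period).
- imaging.grab_frame(name): name is "side" or "top" or "wrist"; returns the picture (480x640x3 uint8, red, green, blue); there is no depth.
- imaging.camera_info(name): a dict with "fx", "fy", "cx", "cy" (pixels), "origin" and "attitude" of the camera in the world. Camera axes: x right, y down, z forward; pixel columns grow to the right and rows downward; lengths in m; the calibration is good to about 2 mm. A picture is of the moment at which its call begins: read the wrist's pose just before it. camera_info takes no time and is no camera call; for the wrist camera it gives the pose at the moment of the call.
- order.job_done(): hands the job in, once; it reports no verdict.
The state is a dict: "clock": time; "qpos": joint angles; "qd": joint speeds; "joint_efforts": joint torques, N m; "position": TCP position; "tool_rot": TCP orientation; "force": force on the tool from outside, world axes, zero at the start; "moment": the same for the moment, N m; "grip_width": finger opening in m.
Only numpy, scipy, OpenCV 4.12 (cv2) and the standard library are available. Lean on these libraries where they do the work, as an engineer would, in place of code of your own. Each camera call takes 0.05 s, during which the arm holds its last target.

TASK

Roll the wheeled spice caddy along the counter, best by pushing on its rear push plate, so that its swivel castors swing round and trail straight, and steer it into the dark U-shaped outline, facing the outline's closed front. Leave it standing still in the middle of the outline and square with it, all four castors trailing straight behind their swivels. Do not lift or tip it, keep both jars upright in it, and leave the other things on the counter where they are.

Things in the scene. Friction and masses are not known exactly. Their poses are not given: they have to be found in the camera images.
- caddy: Low wheeled spice caddy, 0.9 kg with jars. Origin on the counter under the tray's middle; +x its front, +y its left. Plywood tray 160 mm (x) by 96, underside 30 and rim 66 mm up, jar tops to 118. Four swivel castors on ears, axes at x +-45, y +-68 mm, reaching 28 mm round them. Rolls any way with 1 to 2 N, coasts only a few mm; pushed straight, the castors line up in 50 to 80 mm
- push_plate (a point): middle of the flat rear face of the dark steel push plate across the caddy's rear: 100 mm behind the caddy's origin, 55 mm up, axes as the caddy's (push along +x). Plate 156 mm wide, 10 thick, from 32 to 78 mm above the counter; at each end a cheek 8 mm thick turns 22 mm backwards, 140 mm clear between them. The castors never reach behind the plate
- bay_mid (a point): point on the counter over which the caddy's origin belongs; +x points to the closed front of the outline, the way the caddy must face. The outline is a flat dark U of 8 mm strips flush in the counter (nothing to bump into), 190 mm wide inside, front strip's inner edge 95 mm ahead of this point, sides ending 125 mm behind it, open at the back
- jar_front: spice jar, 62 mm diameter, 75 mm high, standing loose in the front half of the tray; origin at the centre of its underside
- jar_rear: spice jar, 54 mm diameter, 82 mm high, standing loose in the rear half of the tray; origin at the centre of its underside
- tall_jar: bystander: jar 64 mm diameter, 130 mm high on the counter beyond the caddy's way; origin at the centre of its underside
- mug: bystander: white mug 80 mm diameter, 90 mm high on the counter beyond the caddy's way; origin at the centre of its underside
- tin: bystander: tin 74 mm diameter, 90 mm high standing past the front end of the outline; origin at the centre of its underside
- castor_fl_hub (a point): wheel hub of the front left (left when looking along the caddy's +x) castor, 12 mm above the counter; its +x points from the hub to the castor's swivel axis, 16 mm away. The castor trails straight when this axis points the same way as the caddy's +x, the hub then lying 16 mm behind the swivel axis
- castor_fr_hub (a point): wheel hub of the front right castor, 12 mm above the counter; its +x points from the hub to the castor's swivel axis, 16 mm away. The castor trails straight when this axis points the same way as the caddy's +x, the hub then lying 16 mm behind the swivel axis
- castor_rl_hub (a point): wheel hub of the rear left castor, 12 mm above the counter; its +x points from the hub to the castor's swivel axis, 16 mm away. The castor trails straight when this axis points the same way as the caddy's +x, the hub then lying 16 mm behind the swivel axis
- castor_rr_hub (a point): wheel hub of the rear right castor, 12 mm above the counter; its +x points from the hub to the castor's swivel axis, 16 mm away. The castor trails straight when this axis points the same way as the caddy's +x, the hub then lying 16 mm behind the swivel axis
Not all that is in view belongs to the job. What is shaped like the jar_front but purple is not meant.

How it is judged:
At the end, for the whole second after the job is handed in: The caddy's origin is within 25 mm of the outline's mid point, facing the closed front of the outline and square with it to within 0.2 rad; each castor trails within 0.45 rad of straight behind its swivel; the caddy stands level and still on its wheels, and both jars stand upright in the tray (horizontal distance between caddy and bay_mid below 0.025 m and angle between the x axis of caddy and the x axis of bay_mid, either way round below 0.2 rad and x of push_plate in the frame of bay_mid below -0.05 m and angle between the x axis of each of castor_fl_hub, castor_fr_hub, castor_rl_hub, castor_rr_hub and the x axis of caddy, either way round below 0.45 rad and x of each of castor_fl_hub, castor_fr_hub in the frame of caddy below 0.035 m and x of each of castor_rl_hub, castor_rr_hub in the frame of caddy below -0.055 m and linear speed of caddy below 0.01 m/s and angle between caddy's own z axis and vertical below 0.06 rad and angle between each of jar_front, jar_rear's own z axis and vertical below 0.2 rad and horizontal distance between each of jar_front, jar_rear and caddy below 0.07 m); the robot touches nothing.
It fails at once if the caddy is lifted off the counter or tipped (height (world z) of caddy above 0.012 m or angle between caddy's own z axis and vertical above 0.15 rad).
It fails at once if a jar in the caddy is tipped or lifted out (angle between any of jar_front, jar_rear's own z axis and vertical above 0.5 rad or height (world z) of any of jar_front, jar_rear above 0.07 m).
It fails at once if one of the bystanders on the counter is moved by more than 30 mm (distance of any of tall_jar, mug, tin from where it was at the start of the episode above 0.03 m).
It also fails if it takes over 51 s, if anything falls off the work surface, if the arm or the gripper's body presses on something with over 40 N, if the wrist force passes 120 N, or if a joint passes its speed limit or range.

## Working session

There is one attempt and no reset: what is moved stays moved. The work goes in short steps, Python scripts to look and compute and a tool call to move; the robot and the scene stay as the last step left them, time stands still between calls to the robot, and variables do not carry over. Pictures are saved under pics/ and viewed, and the job is handed in when it is done.

Besides the shell and the picture viewer there is one more tool, called after ">>>" by a JSON object that holds its "method" and its "body", one argument or row to a line. arm_command: Moves the arm, as the interface text tells. Its arguments: {"type":"object","properties":{"commands":{"type":"array"},"grip":{"type":"number"},"squeeze":{"type":"number"}},"required":["commands"]}

```bash
mkdir -p pics; ls
python3 - <<'E'
from workcell import sensors, imaging, order, bot
import cv2
print(sensors.observe())
for n in ("top","side","wrist"):
    print(n,imaging.camera_info(n))
    if n!="wrist": cv2.imwrite(f"pics/{n}0.png",imaging.grab_frame(n)[:,:,::-1])
print(sensors.observe()['clock'], bot.tip_extent, [a for a in dir(bot) if a[0]!='_'])
E
```

```text
pics
{'clock': 0.0, 'qpos': array([ 1.1618224 ,  0.52203825, -0.03631108,  1.60000224,  0.02116172,
        1.02111399, -0.11280339]), 'qd': array([ 8.57846857e-04, -1.72472222e-04,  7.77629855e-04, -8.91461245e-05,
       -2.23266330e-03,  6.70362667e-04, -5.39943851e-04]), 'joint_efforts': array([ 7.88276111e-07, -9.27101541e+01,  1.97987258e+00, -3.69923401e+01,
        1.78462436e-02,  8.28502933e-03, -4.49972322e-05]), 'position': array([ 0.20754509, -0.58913306,  0.20291289]), 'tool_rot': array([-1.51951047,  1.56961791,  1.96080848]), 'force': array([-0.27611989,  0.41293703,  1.13990021]), 'moment': array([ 0.04093628, -0.03970744, -0.02233814]), 'grip_width': 0.08527165724387085}
top {'fx': 521.9276215426048, 'fy': 521.9276215426048, 'cx': 313.30766712859526, 'cy': 240.74294921480669, 'origin': array([0.41807027, 0.06909031, 1.1364716 ]), 'attitude': array([-3.05113178e+00,  2.41367011e-03, -1.54737704e+00])}
side {'fx': 456.2180110530864, 'fy': 456.2180110530864, 'cx': 315.5991155417343, 'cy': 236.5958855667416, 'origin': array([0.03473608, 0.67223606, 0.70259044]), 'attitude': array([-2.269191  , -0.0151466 , -2.42813162])}
wrist {'fx': 384.1309732206489, 'fy': 384.1309732206489, 'cx': 312.0933443934192, 'cy': 238.7330418093979, 'origin': array([ 0.27437496, -0.56636875,  0.37298755]), 'attitude': array([ 2.85480421e+00,  1.39725703e-03, -1.23240587e+00])}
0.1 0.008 ['IKError', 'tip_extent']
```

View pics/top0.png

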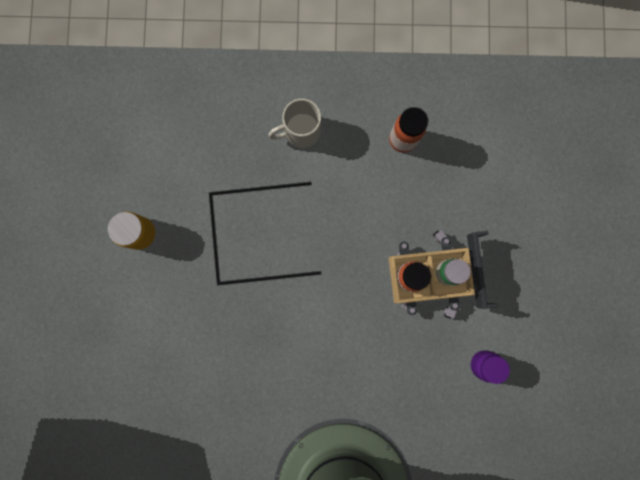

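View pics/side0.png

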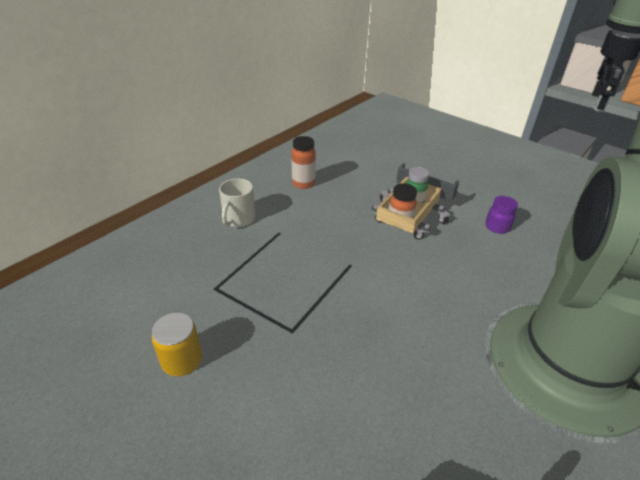

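```bash
cat > h.py <<'E'
import numpy as np, cv2
from scipy.spatial.transform import Rotation as R
from workcell import sensors, imaging, order, bot
def ray(n,px,info=None):
    i=info or imaging.camera_info(n)
    d=R.from_euler('xyz',i['attitude']).as_matrix()@np.array([(px[0]-i['cx'])/i['fx'],(px[1]-i['cy'])/i['fy'],1])
    return np.array(i['origin']),d
def p2w(n,px,z,info=None):
    o,d=ray(n,px,info); return o+d*(z-o[2])/d[2]
def w2p(n,p,info=None):
    i=info or imaging.camera_info(n)
    c=R.from_euler('xyz',i['attitude']).as_matrix().T@(np.array(p)-i['origin'])
    return np.array([i['fx']*c[0]/c[2]+i['cx'],i['fy']*c[1]/c[2]+i['cy']])
def crop(im,x0,y0,x1,y1,s,name):
    c=cv2.resize(im[y0:y1,x0:x1],None,fx=s,fy=s,interpolation=cv2.INTER_CUBIC)
    cv2.imwrite(name,c)
E
python3 - <<'E'
from h import *
im=cv2.imread('pics/top0.png')
crop(im,370,215,530,335,5,'pics/c1.png')
crop(im,195,170,335,296,5,'pics/c2.png')
E
```

```text
(no output)
```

View pics/c1.png

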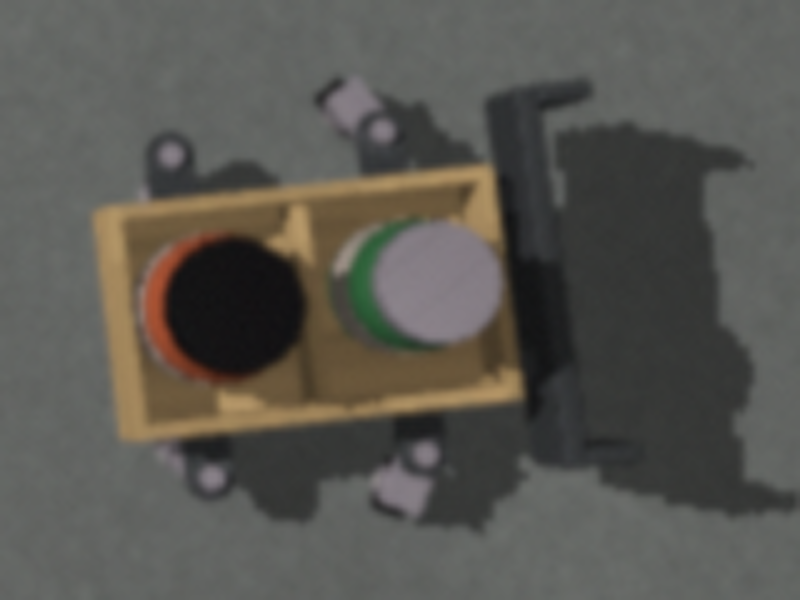

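View pics/c2.png

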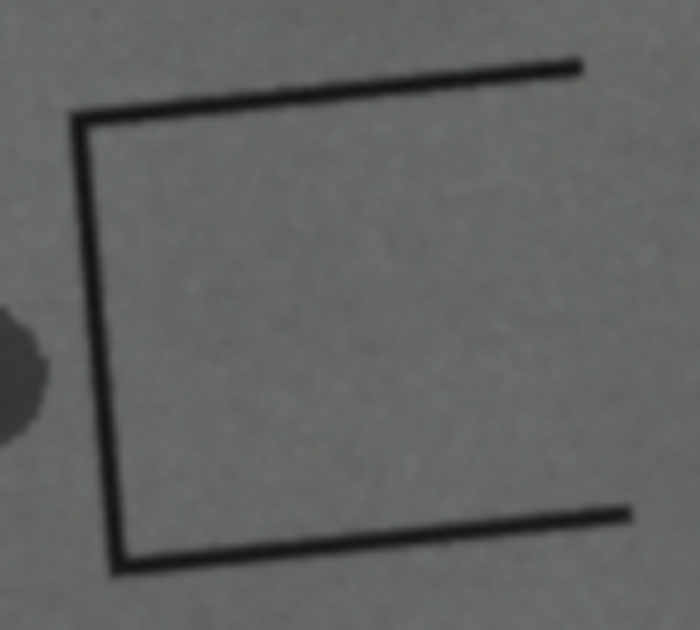

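Run:
```python
from h import *
f=lambda c,o:(c[0]/5+o[0],c[1]/5+o[1])
rim={k:p2w('top',f(c,(370,215)),.066)[:2] for k,c in dict(fr=(95,210),fl=(122,441),rr=(495,165),rl=(525,400)).items()}
print(rim); m=np.mean(list(rim.values()),0)
ax=(rim['fr']+rim['fl']-rim['rr']-rim['rl'])/2; print('caddy',m,np.linalg.norm(ax),np.arctan2(ax[1],ax[0]),np.linalg.norm(rim['fl']-rim['fr']),np.linalg.norm(rim['rl']-rim['rr']))
b={k:p2w('top',f(c,(195,170)),0)[:2] for k,c in dict(fr=(80,118),fl=(118,567),rr=(582,67),rl=(631,514)).items()}
ax=(b['fr']+b['fl']-b['rr']-b['rl'])/2; L=np.linalg.norm(ax);print('bay len',L,'width',np.linalg.norm(b['fl']-b['fr']),np.linalg.norm(b['rl']-b['rr']))
e=ax/L; mid=(b['fr']+b['fl'])/2-e*.099; print('mid',mid,'yaw',np.arctan2(e[1],e[0]), 'from rear',(b['rr']+b['rl'])/2+e*.125)
d=m-mid; n=np.array([-e[1],e[0]]); print('caddy in bay',d@e,d@n)
for k,px,z in (('swfl',(212,477),.04),('swrl',(426,455),.04),('swrr',(380,130),.04),('swfr',(172,155),.04),('plate top',(510,95),.078),('plate bot',(565,465),.078),('ckT',(590,88),.078),('ckB',(640,450),.078)):
    print(k,p2w('top',f(px,(370,215)),z))
for k,px in (('purple',(490,367)),('tall',(407,140)),('mug',(305,130)),('tin',(140,235))): print(k,p2w('top',px,0.03))
```

```text
{'fr': array([ 0.48518704, -0.08218504]), 'fl': array([ 0.39123131, -0.09414823]), 'rr': array([ 0.50753485, -0.24631973]), 'rl': array([ 0.41169545, -0.25820294])}
caddy [ 0.44891216 -0.17021398] 0.16548500786328174 1.7005127717982094 0.09471429088186774 0.09657329204170147
bay len 0.22328263853221716 width 0.1984165290152907 0.1983020322313297
mid [0.53419139 0.1917438 ] yaw 1.6966727785849554 from rear [0.53410133 0.19245549]
caddy in bay -0.3483876631906016 0.13004623535800044
swfl [ 0.37655964 -0.13572749  0.04      ]
swrl [ 0.38775707 -0.22481899  0.04      ]
swrr [ 0.52338567 -0.20559515  0.04      ]
swfr [ 0.51077517 -0.11804172  0.04      ]
plate top [ 0.53528603 -0.24898983  0.078     ]
plate bot [ 0.38612575 -0.27048949  0.078     ]
ckT [ 0.53890944 -0.28156977  0.078     ]
ckB [ 0.39282839 -0.30067534  0.078     ]
purple [ 0.26309221 -0.29972081  0.03      ]
tall [ 0.74206418 -0.12361088  0.03      ]
mug [0.75922122 0.0977898  0.03      ]
tin [0.52206699 0.44388322 0.03      ]
```

Run:
```python
from h import *
s=sensors.observe()
M=R.from_euler('xyz',s['tool_rot']).as_matrix(); print(M.round(4)); print(s['clock'],s['position'])
cy=np.array([np.cos(1.70),np.sin(1.70)])
c=np.array([.4495,-.171]); 
for back in (.1,.15): print(back,c-back*cy)
i=imaging.camera_info('wrist'); print((M.T@(i['origin']-s['position'])).round(3), 'camera axes in tool',(M.T@R.from_euler('xyz',i['attitude']).as_matrix()).round(2))
```

```text
[[-4.000e-04  3.323e-01 -9.432e-01]
 [ 9.000e-04 -9.432e-01 -3.323e-01]
 [-1.000e+00 -1.000e-03  1.000e-04]]
0.1 [ 0.20758521 -0.58918204  0.20298171]
0.1 [ 0.46238445 -0.27016648]
0.15 [ 0.46882667 -0.31974972]
[-0.17   0.001 -0.071] camera axes in tool [[ 0.   -0.28  0.96]
 [ 1.   -0.   -0.  ]
 [ 0.    0.96  0.28]]
```

>>> {"method": "arm_command", "body": {
  "commands": [
    {"dx":1,"dy":-2,"dz":-4,"twist":-0.14},
    {"dx":2,"dy":-4,"dz":-7.5,"twist":-0.26},
    {"dx":3,"dy":-5.5,"dz":-11,"twist":-0.38},
    {"dx":4,"dy":-7,"dz":-15,"twist":-0.5},
    {"dx":5,"dy":-9,"dz":-19,"twist":-0.62},
    {"dx":6,"dy":-11,"dz":-22,"twist":-0.75},
    {"dx":7,"dy":-12,"dz":-25,"twist":-0.87},
    {"dx":8,"dy":-13,"dz":-28,"twist":-1.0},
    {"dx":8,"dy":-14,"dz":-30,"twist":-1.12},
    {"dx":8,"dy":-15,"dz":-32,"twist":-1.24},
    {"dx":8,"dy":-15.7,"dz":-33.3,"twist":-1.363},
    {"dx":8,"dy":-15.7,"dz":-33.3,"twist":-1.363}
  ],
  "grip": -1
}}

```text
clock: 1.1
position: [0.4716, -0.3273, 0.1229]
tool_rot: [2.863, 1.568, 1.435]
force: [-0.6, 0.3, -1.0]
grip_width: 0.0854
```

```bash
cat >> h.py <<'E'
def st():
    s=sensors.observe(); M=R.from_euler('xyz',s['tool_rot']).as_matrix()
    print('t',round(s['clock'],2),'p',s['position'].round(4),'yaw_y',round(np.arctan2(M[1,1],M[0,1]),4),'tilt',M[2].round(3),'F',s['force'].round(1),'q',s['qpos'].round(2),'g',round(s['grip_width'],4)); return s,M
E
python3 - <<'E'
from h import *
st()
for n in('wrist','top'): cv2.imwrite(f'pics/{n}1.png',imaging.grab_frame(n)[:,:,::-1])
E
```

```text
t 1.1 p [ 0.4716 -0.3273  0.1229] yaw_y 0.1428 tilt [-1.     0.001 -0.003] F [-0.6  0.3 -1. ] q [ 0.8   0.57 -0.42  1.79  0.29  0.84  0.39] g 0.0854
```

View pics/wrist1.png

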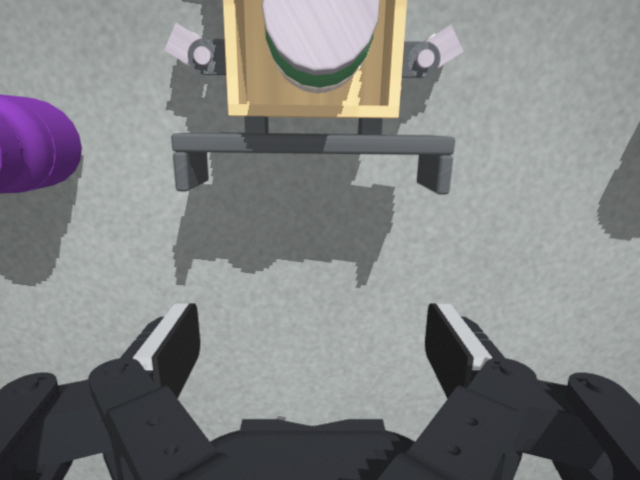

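View pics/top1.png

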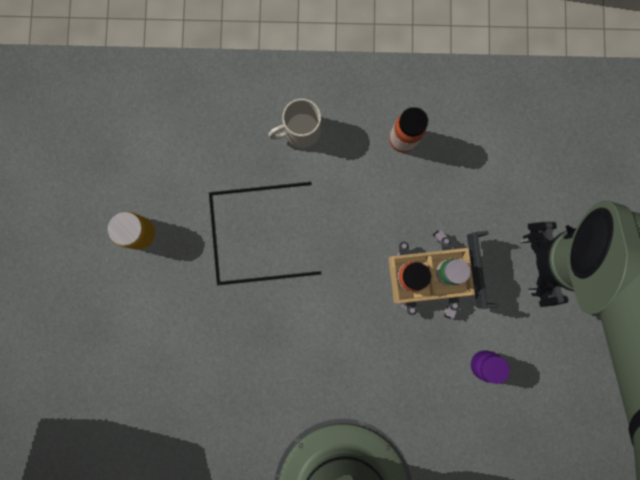

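Run:
```python
from h import *
im=cv2.imread('pics/wrist1.png'); crop(im,60,270,560,480,1.6,'pics/c3.png')
s,M=st(); i=imaging.camera_info('wrist')
for x in (.008,-.005,-.02,-.04):
  for y in (.0425,.057):
    for z in (-.011,.011): print(x,y,z,w2p('wrist',s['position']+M@np.array([x,y,z]),i).round(), w2p('top',s['position']+M@np.array([x,y,z])).round())
print(p2w('wrist',(313,135),.078,i),p2w('wrist',(172,135),.078,i),p2w('wrist',(455,138),.078,i))
im=cv2.imread('pics/top1.png'); crop(im,500,200,640,320,5,'pics/c4.png')
```

```text
t 1.2 p [ 0.4693 -0.3302  0.1228] yaw_y 0.1298 tilt [-1.    -0.001 -0.001] F [-0.7  0.1  0.5] q [ 0.8   0.57 -0.41  1.8   0.29  0.84  0.38] g 0.0855
0.008 0.0425 -0.011 [402. 254.] [511. 246.]
0.008 0.0425 0.011 [399. 295.] [522. 244.]
0.008 0.057 -0.011 [431. 254.] [510. 238.]
0.008 0.057 0.011 [427. 295.] [521. 237.]
-0.005 0.0425 -0.011 [408. 263.] [513. 245.]
-0.005 0.0425 0.011 [405. 307.] [524. 244.]
-0.005 0.057 -0.011 [440. 263.] [512. 238.]
-0.005 0.057 0.011 [435. 307.] [523. 236.]
-0.02 0.0425 -0.011 [417. 275.] [516. 244.]
-0.02 0.0425 0.011 [413. 322.] [528. 243.]
-0.02 0.057 -0.011 [451. 275.] [515. 237.]
-0.02 0.057 0.011 [446. 322.] [527. 236.]
-0.04 0.0425 -0.011 [431. 295.] [520. 244.]
-0.04 0.0425 0.011 [426. 348.] [532. 242.]
-0.04 0.057 -0.011 [470. 295.] [519. 236.]
-0.04 0.057 0.011 [463. 348.] [531. 235.]
[ 0.45991489 -0.26452418  0.078     ] [ 0.38436178 -0.27435583  0.078     ] [ 0.53634109 -0.25616026  0.078     ]
```

View pics/c3.png

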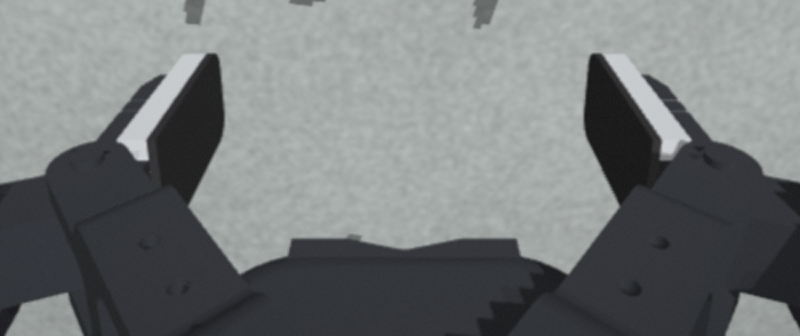

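View pics/c4.png

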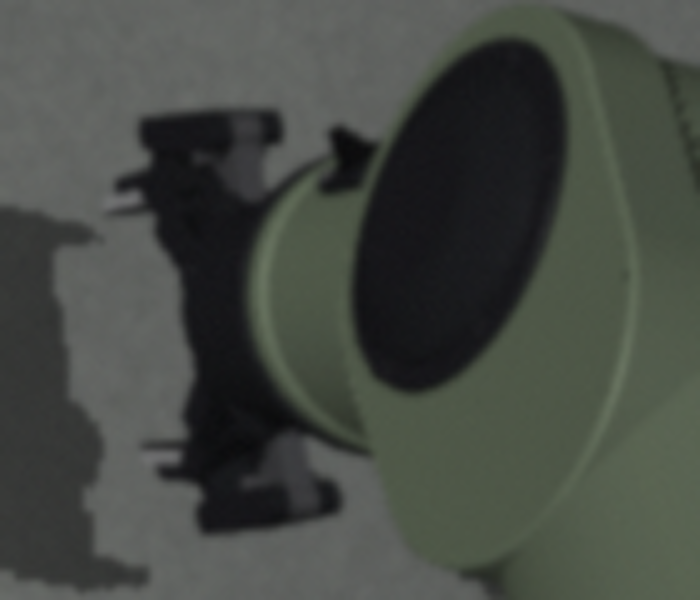

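Run:
```python
from h import *
s,M=st(); im=imaging.grab_frame('side')[:,:,::-1]
for x in (.008,-.005,-.04):
  for y in (-.0425,.0425):
    for z in (-.011,.011): print(x,y,z,w2p('side',s['position']+M@np.array([x,y,z])).round())
crop(im,360,80,520,200,5,'pics/c5.png')
```

```text
t 1.2 p [ 0.4693 -0.3302  0.1228] yaw_y 0.1298 tilt [-1.    -0.001 -0.001] F [-0.7  0.1  0.5] q [ 0.8   0.57 -0.41  1.8   0.29  0.84  0.38] g 0.0855
0.008 -0.0425 -0.011 [453. 160.]
0.008 -0.0425 0.011 [456. 156.]
0.008 0.0425 -0.011 [422. 150.]
0.008 0.0425 0.011 [425. 147.]
-0.005 -0.0425 -0.011 [454. 155.]
-0.005 -0.0425 0.011 [457. 151.]
-0.005 0.0425 -0.011 [423. 146.]
-0.005 0.0425 0.011 [426. 142.]
-0.04 -0.0425 -0.011 [457. 142.]
-0.04 -0.0425 0.011 [460. 139.]
-0.04 0.0425 -0.011 [425. 133.]
-0.04 0.0425 0.011 [428. 130.]
```

View pics/c5.png

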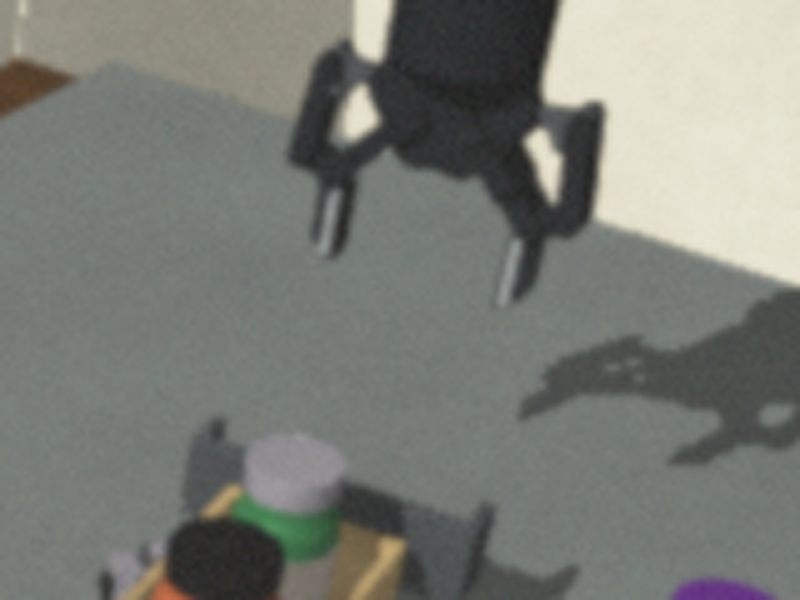

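```bash
cat >> h.py <<'E'
def tri(*obs):
    A=np.zeros((3,3));b=np.zeros(3);rs=[]
    for n,px in obs:
        o,d=ray(n,px); d=d/np.linalg.norm(d);P=np.eye(3)-np.outer(d,d);A+=P;b+=P@o;rs.append((o,P))
    x=np.linalg.solve(A,b); return x,[round(float(np.linalg.norm(P@(x-o))),4) for o,P in rs]
E
python3 - <<'E'
from h import *
s,M=st()
for name,obs in dict(yplus=[('wrist',(440,304)),('top',(521,240.5)),('side',(425,131))],yminus=[('wrist',(185,304)),('top',(528.5,291)),('side',(461.5,140.5))]).items():
  for k in (obs,obs[:2],obs[1:],obs[::2]):
    x,r=tri(*k); print(name,x.round(4),r,'tool',(M.T@(x-s['position'])).round(4))
for pz in ((370+325/5,0),):pass
x,r=tri(('top',(370+510/5,215+95/5)),('side',(360+215/5,80+425/5)));print('plate right top',x,r)
E
```

```text
t 1.25 p [ 0.4688 -0.3309  0.1229] yaw_y 0.1282 tilt [-1.    -0.001 -0.001] F [ 0.4 -1.  -0.1] q [ 0.8   0.57 -0.41  1.8   0.29  0.84  0.38] g 0.0854
yplus [ 0.5132 -0.3151  0.1669] [0.0013, 0.0027, 0.0016] tool [-0.044  0.046 -0.01 ]
yplus [ 0.5163 -0.3188  0.1567] [0.0013, 0.0013] tool [-0.0339  0.0486 -0.0059]
yplus [ 0.5135 -0.3143  0.1676] [0.0021, 0.0021] tool [-0.0447  0.0464 -0.0108]
yplus [ 0.5117 -0.3153  0.1678] [0.0, 0.0] tool [-0.0449  0.0444 -0.01  ]
yminus [ 0.4203 -0.3269  0.1688] [0.0012, 0.0022, 0.0033] tool [-0.0459 -0.0476 -0.0102]
yminus [ 0.4221 -0.3249  0.1709] [0.0004, 0.0004] tool [-0.048  -0.0456 -0.012 ]
yminus [ 0.4195 -0.3262  0.1699] [0.0027, 0.0027] tool [-0.047  -0.0483 -0.0109]
yminus [ 0.4195 -0.3285  0.1681] [0.0022, 0.0022] tool [-0.0452 -0.0486 -0.0087]
plate right top [ 0.52876658 -0.2477726   0.09186937] [0.0058, 0.0058]
```

>>> {"method": "arm_command", "body": {
  "commands": [
    {"dx":2},
    {"dx":4},
    {"dx":5.8},
    {"dx":5.8},
    {"dx":5.8}
  ]
}}

```text
validation failed for argument at $.co...
```

Run:
```python
from h import *
s,M=st(); im=imaging.grab_frame('side')[:,:,::-1]
crop(im,360,100,520,220,5,'pics/c6.png')
im=imaging.grab_frame('wrist')[:,:,::-1]; cv2.imwrite('pics/wrist2.png',im)
```

```text
t 1.25 p [ 0.4688 -0.3309  0.1229] yaw_y 0.1282 tilt [-1.    -0.001 -0.001] F [ 0.4 -1.  -0.1] q [ 0.8   0.57 -0.41  1.8   0.29  0.84  0.38] g 0.0854
```

View pics/c6.png

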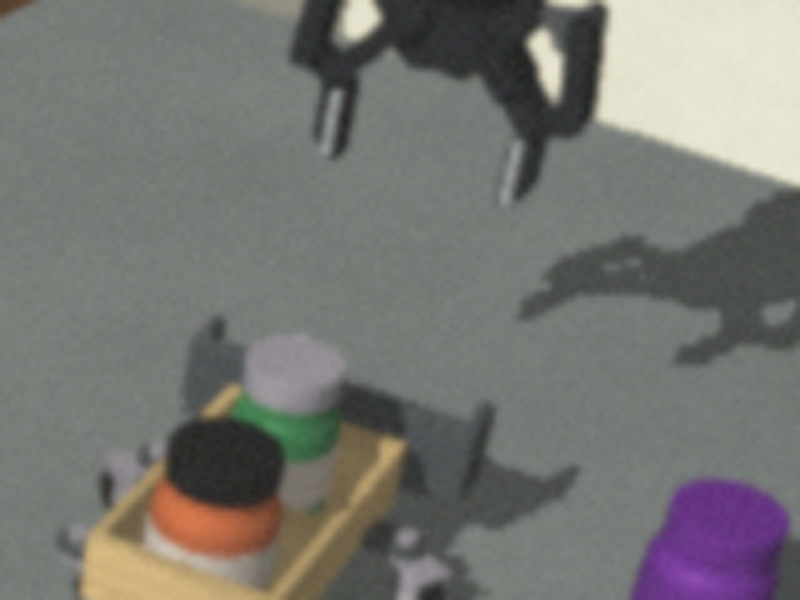

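View pics/wrist2.png

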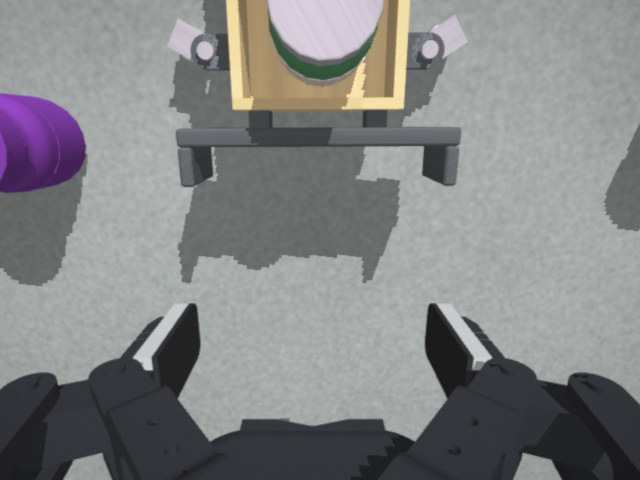

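>>> {"method": "arm_command", "body": {
  "commands": [
    {"dx":2,"dy":0,"dz":0,"twist":0},
    {"dx":4,"dy":0,"dz":0,"twist":0},
    {"dx":5.8,"dy":0,"dz":0,"twist":0},
    {"dx":5.8,"dy":0,"dz":0,"twist":0},
    {"dx":5.8,"dy":0,"dz":0,"twist":0}
  ]
}}

```text
clock: 1.77
position: [0.4679, -0.3314, 0.0648]
tool_rot: [-2.199, 1.568, 2.64]
force: [1.1, 0.2, 0.4]
grip_width: 0.0854
```

Run:
```python
from h import *
s,M=st(); im=imaging.grab_frame('side')[:,:,::-1]
crop(im,360,100,520,220,5,'pics/c7.png')
im=imaging.grab_frame('wrist')[:,:,::-1]; cv2.imwrite('pics/wrist3.png',im)
c=np.array([.4495,-.171]);R2=R.from_euler('z',1.70).as_matrix()
def cw(p): return R2@np.array(p)+np.r_[c,0]
for p in ((-.122,.078,.078),(-.122,-.078,.078),(-.1,.078,.078),(-.1,-.078,.078),(-.1,.078,.032)): q=w2p('side',cw(p)); print(p,q.round(1),((q-[360,100])*5).round(), w2p('wrist',cw(p)).round())
for x in (.008,-.005,-.04):
  for y in (-.05,.05): q=w2p('side',s['position']+M@np.array([x,y,-.011])); print(x,y,((q-[360,100])*5).round())
```

```text
t 1.77 p [ 0.4679 -0.3314  0.0648] yaw_y 0.1265 tilt [-1.    -0.002 -0.002] F [1.1 0.2 0.4] q [ 0.78  0.65 -0.38  1.83  0.34  0.73  0.34] g 0.0854
(-0.122, 0.078, 0.078) [459.3 181. ] [497. 405.] [132. 204.]
(-0.122, -0.078, 0.078) [402.6 162.6] [213. 313.] [505. 203.]
(-0.1, 0.078, 0.078) [456.2 185. ] [481. 425.] [124. 150.]
(-0.1, -0.078, 0.078) [399.  166.1] [195. 331.] [513. 149.]
(-0.1, 0.078, 0.032) [452.4 200.2] [462. 501.] [166. 145.]
0.008 -0.05 [459. 399.]
0.008 0.05 [282. 341.]
-0.005 -0.05 [464. 378.]
-0.005 0.05 [286. 320.]
-0.04 -0.05 [479. 319.]
-0.04 0.05 [296. 263.]
```

View pics/c7.png

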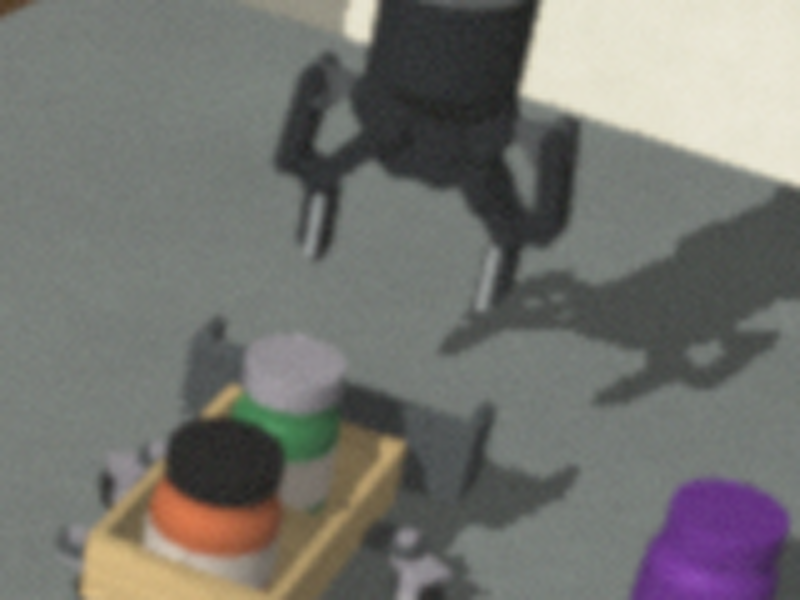

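View pics/wrist3.png

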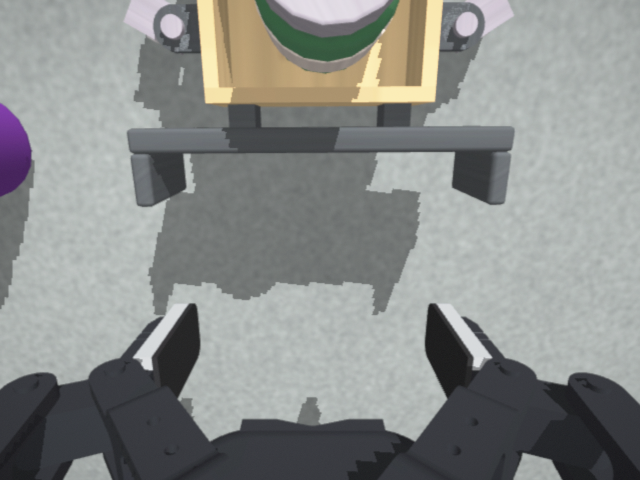

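Run:
```python
from h import *
c=np.array([.4495,-.171]);R2=R.from_euler('z',1.70).as_matrix()
for px in ((440,282),(505,275),(235,305)):
    p=p2w('top',(px[0]/5+370,px[1]/5+215),.118); print((R2.T@(p-np.r_[c,0])).round(4))
```

```text
[-0.0391 -0.0025  0.118 ]
[-0.0646 -0.0025  0.118 ]
[ 0.0414 -0.002   0.118 ]
```

>>> {"method": "arm_command", "body": {
  "commands": [
    {"dx":1.5,"dy":0,"dz":0,"twist":0},
    {"dx":3,"dy":0,"dz":0,"twist":0},
    {"dx":4.4,"dy":0,"dz":0,"twist":0},
    {"dx":4.4,"dy":0,"dz":0,"twist":0}
  ]
}}

```text
clock: 2.2
position: [0.4683, -0.3316, 0.0212]
tool_rot: [-2.061, 1.569, 2.778]
force: [-0.5, 0.8, -0.1]
grip_width: 0.0851
```

Run:
```python
from h import *
s,M=st(); im=imaging.grab_frame('side')[:,:,::-1]
crop(im,360,100,520,220,5,'pics/c8.png')
im=imaging.grab_frame('wrist')[:,:,::-1]; cv2.imwrite('pics/wrist4.png',im)
```

```text
t 2.2 p [ 0.4683 -0.3316  0.0212] yaw_y 0.1265 tilt [-1.    -0.001 -0.001] F [-0.5  0.8 -0.1] q [ 0.76  0.71 -0.35  1.85  0.38  0.65  0.31] g 0.0851
```

View pics/c8.png

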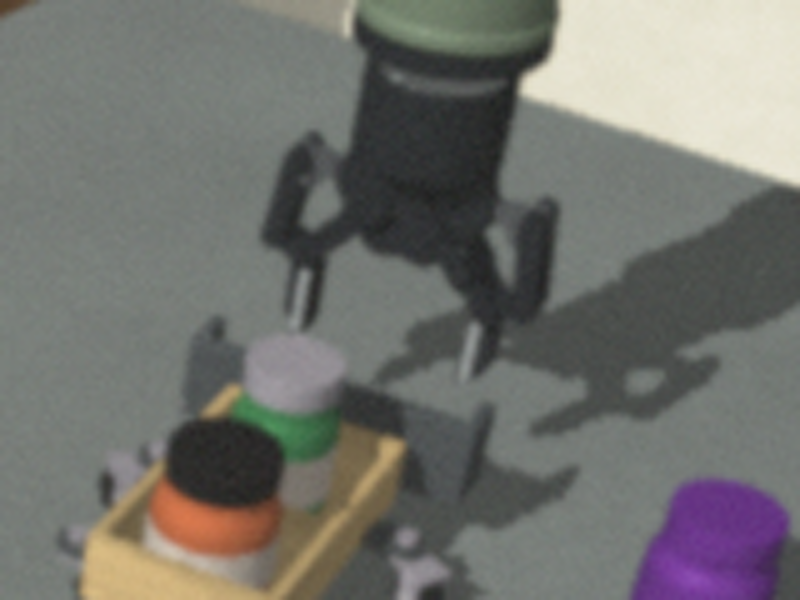

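View pics/wrist4.png

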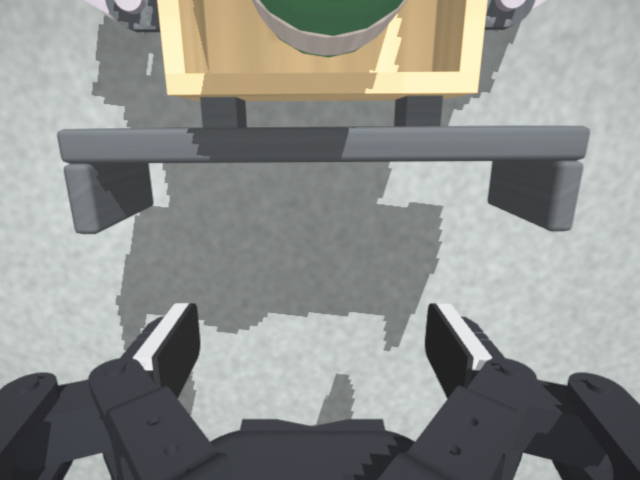

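>>> {"method": "arm_command", "body": {
  "commands": [
    {"dx":0.1,"dy":0.1,"dz":-1,"twist":0},
    {"dx":0.2,"dy":0.2,"dz":-2,"twist":0},
    {"dx":0.3,"dy":0.3,"dz":-3,"twist":0},
    {"dx":0.3,"dy":0.4,"dz":-3.8,"twist":0},
    {"dx":0.3,"dy":0.4,"dz":-4.3,"twist":0},
    {"dx":0.3,"dy":0.4,"dz":-4.8,"twist":0},
    {"dx":0.3,"dy":0.4,"dz":-5.2,"twist":0},
    {"dx":0.3,"dy":0.4,"dz":-5.2,"twist":0}
  ]
}}

```text
clock: 2.97
position: [0.4666, -0.2792, 0.0201]
tool_rot: [0.654, 1.57, -0.789]
force: [-0.3, -0.6, 0.1]
grip_width: 0.0853
```

Run:
```python
from h import *
s,M=st(); 
im=imaging.grab_frame('wrist')[:,:,::-1]; cv2.imwrite('pics/wrist5.png',im)
im=imaging.grab_frame('side')[:,:,::-1]
crop(im,360,100,520,220,5,'pics/c9.png')
```

```text
t 2.97 p [ 0.4666 -0.2792  0.0201] yaw_y 0.1274 tilt [-1.  0.  0.] F [-0.3 -0.6  0.1] q [ 0.68  0.68 -0.34  1.93  0.38  0.59  0.21] g 0.0853
```

View pics/wrist5.png

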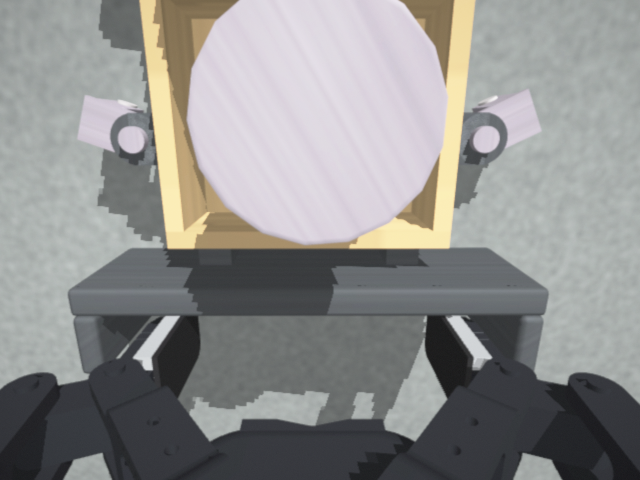

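View pics/c9.png

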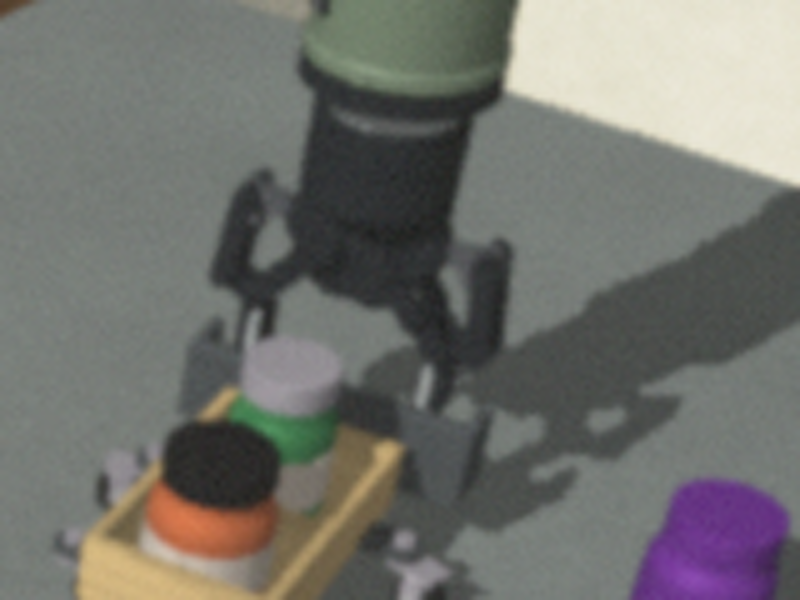

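```bash
cat >> h.py <<'E'
BM=np.array([.5342,.1920]); BY=1.6967
def tool2():
    s=sensors.observe(); M=R.from_euler('xyz',s['tool_rot']).as_matrix(); f=-M[:,2]
    return s['position'][:2],np.arctan2(f[1],f[0])
def bay(p,yaw):
    c,sn=np.cos(BY),np.sin(BY);d=np.array(p)-BM
    return np.array([c*d[0]+sn*d[1],-sn*d[0]+c*d[1],yaw-BY])
def plate(l,r):  # wrist pixels of rear top edge ends -> caddy pose
    a=p2w('wrist',l,.078)[:2];b=p2w('wrist',r,.078)[:2];m=(a+b)/2;v=b-a
    yaw=np.arctan2(v[1],v[0])+np.pi/2; o=m+.1*np.array([np.cos(yaw),np.sin(yaw)])
    T,ty=tool2(); d=o-T; f=np.array([np.cos(ty),np.sin(ty)])
    print('w',np.linalg.norm(v).round(4),'caddy world',o.round(4),yaw.round(4),'bay',bay(o,yaw).round(4),'rel tool fwd/left',(d@f).round(4),(f[0]*d[1]-f[1]*d[0]).round(4),'dyaw',(yaw-ty).round(4))
def rows(wp): # wp: list of (T in bay frame X,Y,psi) -> tool rows
    T,ty=tool2(); c,sn=np.cos(BY),np.sin(BY)
    for X,Y,psi in wp:
        p=BM+np.array([c*X-sn*Y,sn*X+c*Y])-T; f=np.array([np.cos(ty),np.sin(ty)]);l=np.array([-f[1],f[0]])
        print('{"dx": 0, "dy": %.2f, "dz": %.2f, "twist": %.3f},'%(-p@l*100,-p@f*100,-(psi+BY-ty)))
E
python3 - <<'E'
from h import *
st();T,y=tool2();print(bay(T,y))
plate((70,292),(547,292))
im=imaging.grab_frame('top')[:,:,::-1]; crop(im,340,180,540,330,4,'pics/c10.png')
E
```

```text
t 3.07 p [ 0.4666 -0.2801  0.02  ] yaw_y 0.1266 tilt [-1.     0.     0.001] F [ 0.4 -0.2 -0.1] q [ 0.68  0.68 -0.34  1.93  0.38  0.59  0.21] g 0.0855
[-0.45982887  0.12633989  0.00068013]
w 0.1512 caddy world [ 0.4491 -0.1607] 1.6968 bay [-3.392e-01  1.287e-01  1.000e-04] rel tool fwd/left 0.1206 0.0023 dyaw -0.0006
```

View pics/c10.png

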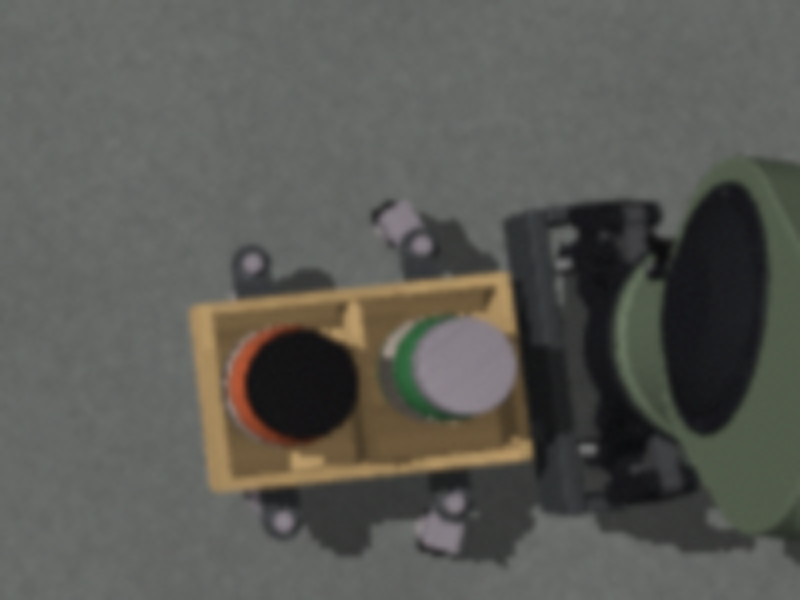

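```bash
cat >> h.py <<'E'
def topc(pts,s,o,z=.04): # fr,rr,fl,rl swivel tops in crop pixels
    w=[p2w('top',(p[0]/s+o[0],p[1]/s+o[1]),z)[:2] for p in pts]
    m=np.mean(w,0); ax=w[0]+w[2]-w[1]-w[3]; yaw=np.arctan2(ax[1],ax[0])
    T,ty=tool2(); d=m-T; f=np.array([np.cos(ty),np.sin(ty)])
    print('caddy',m.round(4),yaw.round(4),'len',(np.linalg.norm(ax)/2).round(4),'bay',bay(m,yaw).round(4),'rel tool fwd/left',(d@f).round(4),(f[0]*d[1]-f[1]*d[0]).round(4))
E
python3 - <<'E'
from h import *
topc([(253,262),(421,244),(283,520),(454,503)],4,(340,180))
D=.112
# path
X0,Y0=-.348,.129
import numpy as np
# Y(X): smooth; slope profile trapezoid: ramp 0->-m over a, const, ramp back over a, then straight
a=.09; Xe=-.055; L=Xe-X0; m=Y0/(L-a)
xs=np.arange(X0,0.0001,.0005)
def sl(x):
    u=x-X0
    return -m*np.clip(min(u/a,(L-u)/a),0,1) 
s=np.array([sl(x) for x in xs]); Y=Y0+np.concatenate([[0],np.cumsum((s[1:]+s[:-1])/2*.0005)])
psi=np.arctan(s)
print('m',m,'end',Y[-1])
np.save('path.npy',np.c_[xs,Y,psi])
for i in range(0,len(xs),40): print(xs[i].round(3),Y[i].round(4),psi[i].round(3))
E
```

```text
caddy [ 0.4502 -0.1683] 1.6967 len 0.0894 bay [-0.3469  0.1286  0.    ] rel tool fwd/left 0.1131 0.0022
m 0.6354679802955666 end 5.551115123125783e-17
-0.348 0.129 -0.0
-0.328 0.1276 -0.14
-0.308 0.1234 -0.275
-0.288 0.1163 -0.401
-0.268 0.1064 -0.514
-0.248 0.094 -0.566
-0.228 0.0813 -0.566
-0.208 0.0686 -0.566
-0.188 0.0559 -0.566
-0.168 0.0432 -0.566
-0.148 0.0305 -0.566
-0.128 0.0188 -0.476
-0.108 0.0099 -0.358
-0.088 0.0038 -0.229
-0.068 0.0006 -0.092
-0.048 0.0 -0.0
-0.028 0.0 -0.0
-0.008 0.0 -0.0
```

```bash
cat >> h.py <<'E'
def plan(Xa,Xb,n=12,k=.6,D=.113,off=0.0022,hold=0):
    P=np.load('path.npy'); wp=[]
    for X in np.linspace(Xa,Xb,n+1)[1:]:
        Y=np.interp(X,P[:,0],P[:,1]); ps=k*np.interp(X,P[:,0],P[:,2])
        wp.append((X-D*np.cos(ps)+off*np.sin(ps),Y-D*np.sin(ps)-off*np.cos(ps),ps))
    rows(wp)
E
python3 - <<'E'
from h import *
plan(-.347,-.287)
E
```

```text
{"dx": 0, "dy": -0.32, "dz": -0.49, "twist": 0.026},
{"dx": 0, "dy": -0.53, "dz": -1.00, "twist": 0.047},
{"dx": 0, "dy": -0.72, "dz": -1.51, "twist": 0.068},
{"dx": 0, "dy": -0.89, "dz": -2.02, "twist": 0.089},
{"dx": 0, "dy": -1.04, "dz": -2.54, "twist": 0.109},
{"dx": 0, "dy": -1.16, "dz": -3.06, "twist": 0.130},
{"dx": 0, "dy": -1.27, "dz": -3.59, "twist": 0.150},
{"dx": 0, "dy": -1.35, "dz": -4.12, "twist": 0.170},
{"dx": 0, "dy": -1.42, "dz": -4.66, "twist": 0.189},
{"dx": 0, "dy": -1.46, "dz": -5.19, "twist": 0.208},
{"dx": 0, "dy": -1.47, "dz": -5.74, "twist": 0.226},
{"dx": 0, "dy": -1.46, "dz": -6.28, "twist": 0.245},
```

>>> {"method": "arm_command", "body": {
  "commands": [
    {"dx":0,"dy":-0.2,"dz":-0.5,"twist":0.02},
    {"dx":0,"dy":-0.4,"dz":-1.0,"twist":0.045},
    {"dx":0,"dy":-0.6,"dz":-1.5,"twist":0.07},
    {"dx":0,"dy":-0.8,"dz":-2.0,"twist":0.09},
    {"dx":0,"dy":-0.95,"dz":-2.5,"twist":0.11},
    {"dx":0,"dy":-1.1,"dz":-3.0,"twist":0.13},
    {"dx":0,"dy":-1.2,"dz":-3.6,"twist":0.15},
    {"dx":0,"dy":-1.3,"dz":-4.1,"twist":0.17},
    {"dx":0,"dy":-1.4,"dz":-4.7,"twist":0.19},
    {"dx":0,"dy":-1.4,"dz":-5.2,"twist":0.21},
    {"dx":0,"dy":-1.4,"dz":-5.7,"twist":0.225},
    {"dx":0,"dy":-1.4,"dz":-6.3,"twist":0.245}
  ]
}}

```text
clock: 4.12
position: [0.4447, -0.2192, 0.02]
tool_rot: [0.689, 1.57, -1.002]
force: [-0.3, -1.3, 0.2]
grip_width: 0.0849
```

```bash
cat >> h.py <<'E'
def look(k):
    st();T,y=tool2();print('T bay',bay(T,y).round(4))
    im=imaging.grab_frame('wrist')[:,:,::-1]; im2=imaging.grab_frame('top')[:,:,::-1]
    c=im2[170:320,200:540]; c=cv2.resize(c,None,fx=2.35,fy=2.35,interpolation=cv2.INTER_CUBIC)
    cv2.imwrite(f'pics/t{k}.png',c); cv2.imwrite(f'pics/w{k}.png',im); cv2.imwrite(f'pics/full{k}.png',im2)
E
python3 - <<'E'
from h import *
look('a')
E
```

```text
t 4.12 p [ 0.4447 -0.2192  0.02  ] yaw_y -0.1201 tilt [-1.     0.001  0.001] F [-0.3 -1.3  0.2] q [ 0.53  0.62 -0.26  2.06  0.32  0.5  -0.08] g 0.0849
T bay [-0.3967  0.1404 -0.246 ]
```

View pics/wa.png

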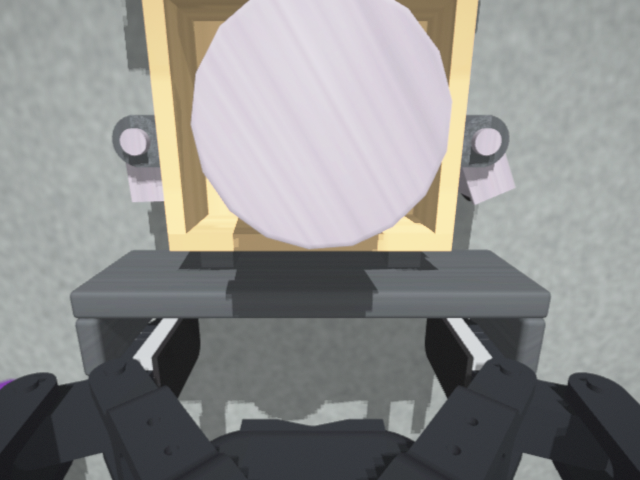

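View pics/ta.png

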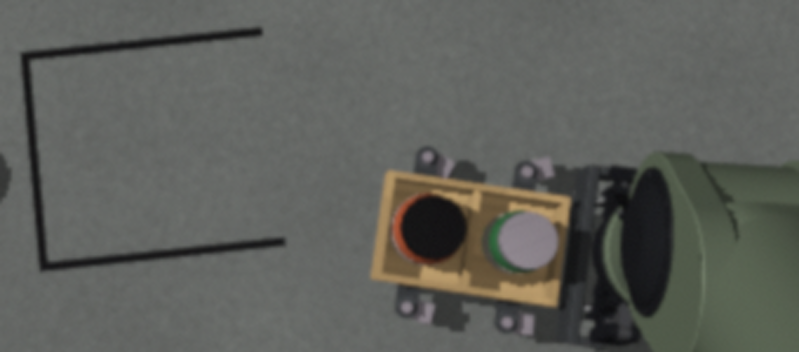

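Run:
```python
from h import *
plan(-.287,-.215)
```

```text
{"dx": 0, "dy": -0.17, "dz": -0.50, "twist": 0.021},
{"dx": 0, "dy": -0.26, "dz": -1.16, "twist": 0.041},
{"dx": 0, "dy": -0.31, "dz": -1.83, "twist": 0.061},
{"dx": 0, "dy": -0.34, "dz": -2.50, "twist": 0.080},
{"dx": 0, "dy": -0.29, "dz": -3.19, "twist": 0.095},
{"dx": 0, "dy": -0.07, "dz": -3.86, "twist": 0.095},
{"dx": 0, "dy": 0.16, "dz": -4.54, "twist": 0.095},
{"dx": 0, "dy": 0.38, "dz": -5.21, "twist": 0.095},
{"dx": 0, "dy": 0.61, "dz": -5.89, "twist": 0.095},
{"dx": 0, "dy": 0.83, "dz": -6.56, "twist": 0.095},
{"dx": 0, "dy": 1.05, "dz": -7.23, "twist": 0.095},
{"dx": 0, "dy": 1.28, "dz": -7.91, "twist": 0.095},
```

>>> {"method": "arm_command", "body": {
  "commands": [
    {"dx":0,"dy":-0.15,"dz":-0.5,"twist":0.02},
    {"dx":0,"dy":-0.25,"dz":-1.15,"twist":0.04},
    {"dx":0,"dy":-0.3,"dz":-1.8,"twist":0.06},
    {"dx":0,"dy":-0.3,"dz":-2.5,"twist":0.08},
    {"dx":0,"dy":-0.25,"dz":-3.2,"twist":0.09},
    {"dx":0,"dy":-0.1,"dz":-3.9,"twist":0.095},
    {"dx":0,"dy":0.15,"dz":-4.5,"twist":0.095},
    {"dx":0,"dy":0.4,"dz":-5.2,"twist":0.095},
    {"dx":0,"dy":0.6,"dz":-5.9,"twist":0.095},
    {"dx":0,"dy":0.8,"dz":-6.6,"twist":0.095},
    {"dx":0,"dy":1.05,"dz":-7.2,"twist":0.095},
    {"dx":0,"dy":1.3,"dz":-7.9,"twist":0.095}
  ]
}}

```text
clock: 5.22
position: [0.4673, -0.1409, 0.02]
tool_rot: [0.851, 1.57, -0.933]
force: [-0.8, -1.8, -1.1]
grip_width: 0.0851
```

Run:
```python
from h import *
look('b')
plan(-.215,-.143)
```

```text
t 5.22 p [ 0.4673 -0.1409  0.02  ] yaw_y -0.2133 tilt [-1.  0.  0.] F [-0.8 -1.8 -1.1] q [ 0.34  0.61 -0.22  2.08  0.28  0.48 -0.3 ] g 0.0851
T bay [-0.3219  0.1081 -0.3392]
{"dx": 0, "dy": 0.09, "dz": -0.54, "twist": 0.002},
{"dx": 0, "dy": 0.25, "dz": -1.24, "twist": 0.002},
{"dx": 0, "dy": 0.41, "dz": -1.93, "twist": 0.002},
{"dx": 0, "dy": 0.57, "dz": -2.62, "twist": 0.002},
{"dx": 0, "dy": 0.73, "dz": -3.31, "twist": 0.002},
{"dx": 0, "dy": 0.89, "dz": -4.01, "twist": 0.002},
{"dx": 0, "dy": 1.05, "dz": -4.70, "twist": 0.002},
{"dx": 0, "dy": 1.21, "dz": -5.39, "twist": 0.002},
{"dx": 0, "dy": 1.37, "dz": -6.08, "twist": 0.002},
{"dx": 0, "dy": 1.54, "dz": -6.78, "twist": 0.002},
{"dx": 0, "dy": 1.70, "dz": -7.47, "twist": 0.002},
{"dx": 0, "dy": 1.93, "dz": -8.16, "twist": -0.004},
```

View pics/wb.png

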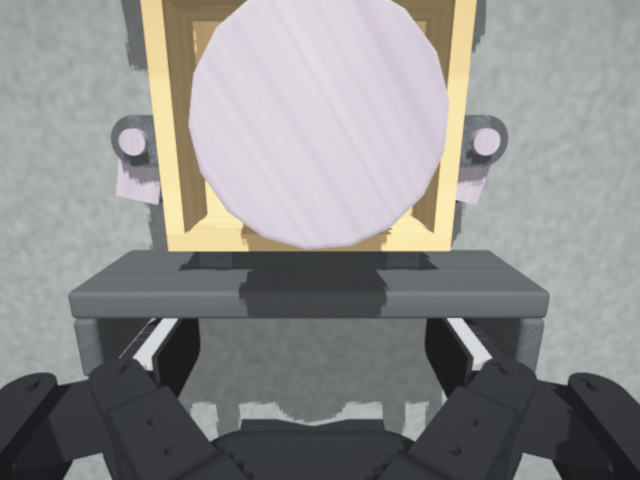

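View pics/tb.png

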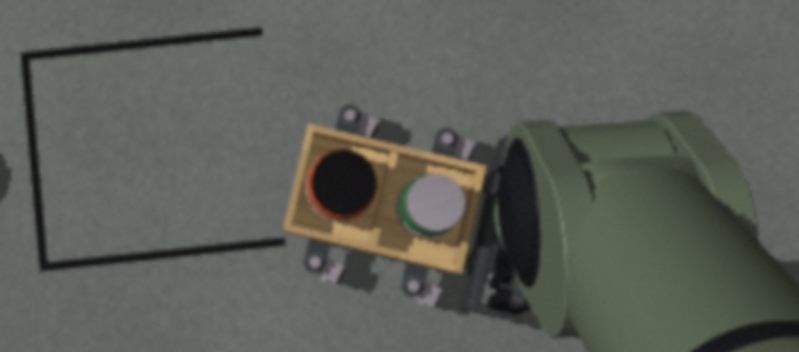

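>>> {"method": "arm_command", "body": {
  "commands": [
    {"dx":0,"dy":0.1,"dz":-0.55,"twist":0},
    {"dx":0,"dy":0.25,"dz":-1.25,"twist":0},
    {"dx":0,"dy":0.4,"dz":-1.95,"twist":0},
    {"dx":0,"dy":0.55,"dz":-2.6,"twist":0},
    {"dx":0,"dy":0.75,"dz":-3.3,"twist":0},
    {"dx":0,"dy":0.9,"dz":-4.0,"twist":0},
    {"dx":0,"dy":1.05,"dz":-4.7,"twist":0},
    {"dx":0,"dy":1.2,"dz":-5.4,"twist":0},
    {"dx":0,"dy":1.35,"dz":-6.1,"twist":0},
    {"dx":0,"dy":1.55,"dz":-6.8,"twist":0},
    {"dx":0,"dy":1.7,"dz":-7.5,"twist":0},
    {"dx":0,"dy":1.95,"dz":-8.15,"twist":0}
  ]
}}

```text
clock: 6.32
position: [0.5043, -0.0638, 0.02]
tool_rot: [2.146, 1.57, 0.363]
force: [-0.5, -0.9, -0.5]
grip_width: 0.0852
```

Run:
```python
from h import *
look('c')
plan(-.143,-.083)
```

```text
t 6.32 p [ 0.5043 -0.0638  0.02  ] yaw_y -0.2117 tilt [-1.     0.001 -0.   ] F [-0.5 -0.9 -0.5] q [ 0.17  0.63 -0.21  2.03  0.26  0.51 -0.44] g 0.0852
T bay [-0.25    0.0618 -0.3376]
{"dx": 0, "dy": 0.22, "dz": -0.44, "twist": -0.018},
{"dx": 0, "dy": 0.50, "dz": -1.01, "twist": -0.034},
{"dx": 0, "dy": 0.77, "dz": -1.58, "twist": -0.051},
{"dx": 0, "dy": 1.03, "dz": -2.15, "twist": -0.068},
{"dx": 0, "dy": 1.28, "dz": -2.72, "twist": -0.085},
{"dx": 0, "dy": 1.52, "dz": -3.28, "twist": -0.103},
{"dx": 0, "dy": 1.75, "dz": -3.85, "twist": -0.121},
{"dx": 0, "dy": 1.96, "dz": -4.41, "twist": -0.140},
{"dx": 0, "dy": 2.16, "dz": -4.97, "twist": -0.159},
{"dx": 0, "dy": 2.35, "dz": -5.53, "twist": -0.179},
{"dx": 0, "dy": 2.52, "dz": -6.09, "twist": -0.199},
{"dx": 0, "dy": 2.68, "dz": -6.65, "twist": -0.219},
```

View pics/wc.png

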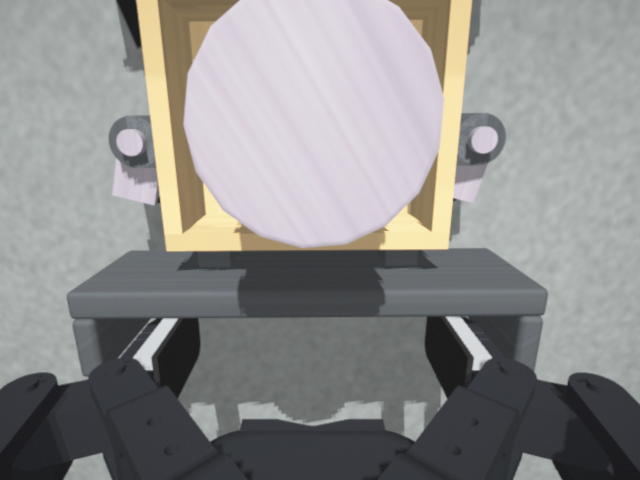

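View pics/tc.png

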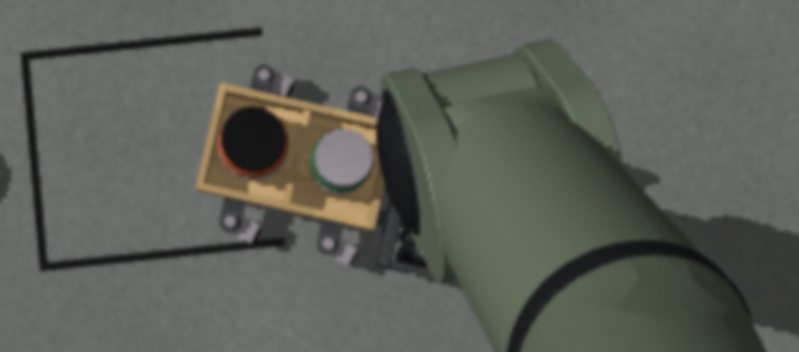

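>>> {"method": "arm_command", "body": {
  "commands": [
    {"dx":0,"dy":0.2,"dz":-0.45,"twist":-0.015},
    {"dx":0,"dy":0.5,"dz":-1.0,"twist":-0.03},
    {"dx":0,"dy":0.75,"dz":-1.6,"twist":-0.05},
    {"dx":0,"dy":1.0,"dz":-2.15,"twist":-0.07},
    {"dx":0,"dy":1.3,"dz":-2.7,"twist":-0.085},
    {"dx":0,"dy":1.5,"dz":-3.3,"twist":-0.1},
    {"dx":0,"dy":1.75,"dz":-3.85,"twist":-0.12},
    {"dx":0,"dy":1.95,"dz":-4.4,"twist":-0.14},
    {"dx":0,"dy":2.15,"dz":-5.0,"twist":-0.16},
    {"dx":0,"dy":2.35,"dz":-5.55,"twist":-0.18},
    {"dx":0,"dy":2.5,"dz":-6.1,"twist":-0.2},
    {"dx":0,"dy":2.7,"dz":-6.65,"twist":-0.22}
  ]
}}

```text
clock: 7.42
position: [0.5455, -0.0032, 0.0203]
tool_rot: [2.005, 1.569, 0.446]
force: [-0.1, -1.7, -0.4]
grip_width: 0.0853
```

Run:
```python
from h import *
look('d')
plan(-.083,-.035)
```

```text
t 7.42 p [ 0.5455 -0.0032  0.0203] yaw_y 0.0117 tilt [-1.     0.002 -0.001] F [-0.1 -1.7 -0.4] q [ 0.09  0.67 -0.27  1.93  0.31  0.58 -0.37] g 0.0853
T bay [-0.1951  0.0134 -0.1142]
{"dx": 0, "dy": 0.14, "dz": -0.30, "twist": -0.013},
{"dx": 0, "dy": 0.35, "dz": -0.71, "twist": -0.030},
{"dx": 0, "dy": 0.54, "dz": -1.12, "twist": -0.046},
{"dx": 0, "dy": 0.72, "dz": -1.54, "twist": -0.063},
{"dx": 0, "dy": 0.89, "dz": -1.96, "twist": -0.080},
{"dx": 0, "dy": 1.06, "dz": -2.38, "twist": -0.097},
{"dx": 0, "dy": 1.21, "dz": -2.80, "twist": -0.114},
{"dx": 0, "dy": 1.16, "dz": -3.20, "twist": -0.114},
{"dx": 0, "dy": 1.12, "dz": -3.59, "twist": -0.114},
{"dx": 0, "dy": 1.07, "dz": -3.99, "twist": -0.114},
{"dx": 0, "dy": 1.02, "dz": -4.39, "twist": -0.114},
{"dx": 0, "dy": 0.98, "dz": -4.79, "twist": -0.114},
```

View pics/wd.png

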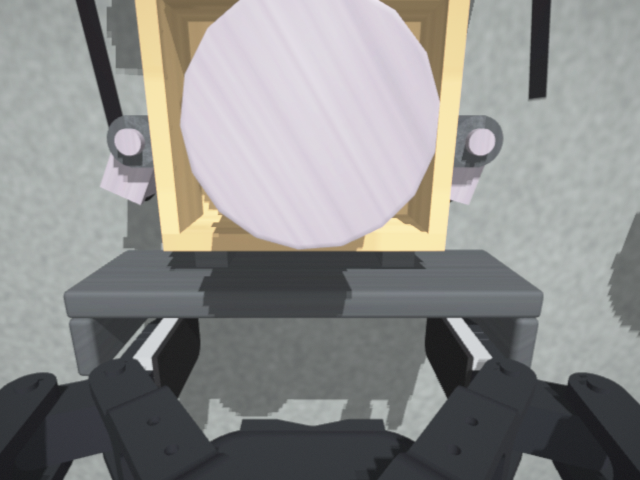

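View pics/td.png

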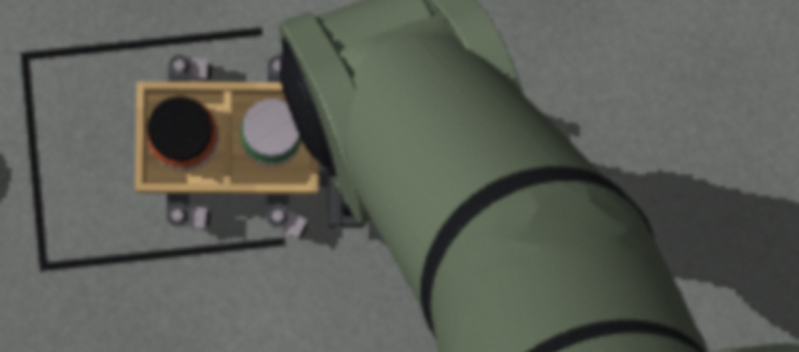

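>>> {"method": "arm_command", "body": {
  "commands": [
    {"dx":0,"dy":0.2,"dz":-0.3,"twist":-0.013},
    {"dx":0,"dy":0.45,"dz":-0.7,"twist":-0.03},
    {"dx":0,"dy":0.65,"dz":-1.1,"twist":-0.046},
    {"dx":0,"dy":0.85,"dz":-1.55,"twist":-0.063},
    {"dx":0,"dy":1.05,"dz":-1.95,"twist":-0.08},
    {"dx":0,"dy":1.25,"dz":-2.4,"twist":-0.097},
    {"dx":0,"dy":1.4,"dz":-2.8,"twist":-0.114},
    {"dx":0,"dy":1.35,"dz":-3.2,"twist":-0.114},
    {"dx":0,"dy":1.3,"dz":-3.6,"twist":-0.114},
    {"dx":0,"dy":1.25,"dz":-4.0,"twist":-0.114},
    {"dx":0,"dy":1.2,"dz":-4.2,"twist":-0.114},
    {"dx":0,"dy":1.2,"dz":-4.4,"twist":-0.114}
  ]
}}

```text
clock: 8.52
position: [0.557, 0.042, 0.0204]
tool_rot: [2.059, 1.568, 0.615]
force: [0.9, -1.6, 0.3]
grip_width: 0.0855
```

Run:
```python
from h import *
look('e')
plan(-.038,-.0,off=.004)
im=cv2.imread('pics/fulle.png'); crop(im,200,165,360,285,5,'pics/ce.png')
```

```text
t 8.52 p [0.557  0.042  0.0204] yaw_y 0.1262 tilt [-1.     0.002 -0.001] F [ 0.9 -1.6  0.3] q [ 0.03  0.69 -0.3   1.89  0.33  0.6  -0.35] g 0.0855
T bay [-0.1517 -0.0038  0.0003]
{"dx": 0, "dy": 0.01, "dz": -0.38, "twist": 0.001},
{"dx": 0, "dy": 0.01, "dz": -0.69, "twist": 0.001},
{"dx": 0, "dy": 0.01, "dz": -1.01, "twist": 0.001},
{"dx": 0, "dy": 0.01, "dz": -1.33, "twist": 0.001},
{"dx": 0, "dy": 0.01, "dz": -1.64, "twist": 0.001},
{"dx": 0, "dy": 0.01, "dz": -1.96, "twist": 0.001},
{"dx": 0, "dy": 0.01, "dz": -2.28, "twist": 0.001},
{"dx": 0, "dy": 0.01, "dz": -2.59, "twist": 0.001},
{"dx": 0, "dy": 0.01, "dz": -2.91, "twist": 0.001},
{"dx": 0, "dy": 0.01, "dz": -3.23, "twist": 0.001},
{"dx": 0, "dy": 0.01, "dz": -3.54, "twist": 0.001},
{"dx": 0, "dy": 0.01, "dz": -3.86, "twist": 0.001},
```

View pics/we.png

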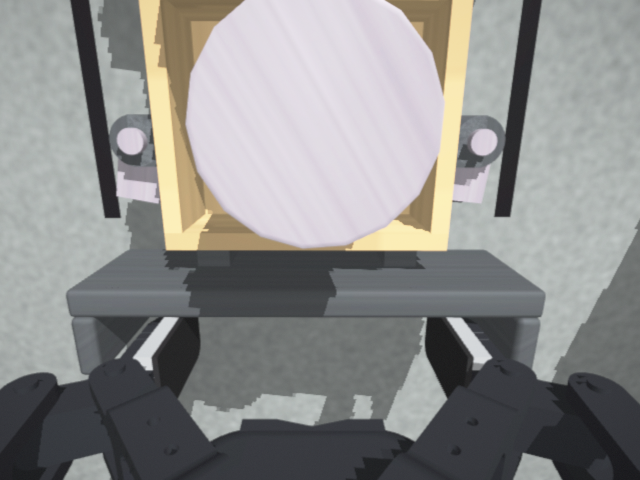

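View pics/ce.png

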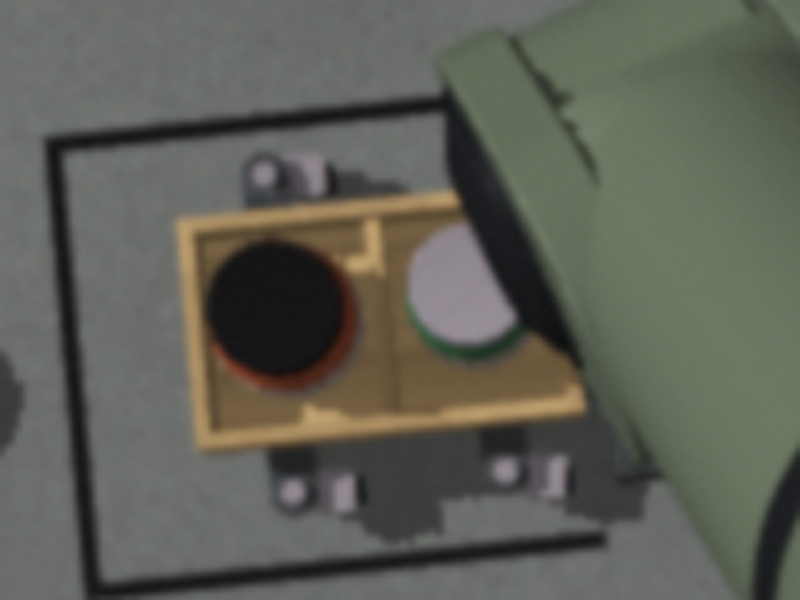

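>>> {"method": "arm_command", "body": {
  "commands": [
    {"dx":0,"dy":0,"dz":-0.4,"twist":0},
    {"dx":0,"dy":0,"dz":-0.8,"twist":0},
    {"dx":0,"dy":0,"dz":-1.2,"twist":0},
    {"dx":0,"dy":0,"dz":-1.6,"twist":0},
    {"dx":0,"dy":0,"dz":-2.0,"twist":0},
    {"dx":0,"dy":0,"dz":-2.4,"twist":0},
    {"dx":0,"dy":0,"dz":-2.8,"twist":0},
    {"dx":0,"dy":0,"dz":-3.1,"twist":0},
    {"dx":0,"dy":0,"dz":-3.4,"twist":0},
    {"dx":0,"dy":0,"dz":-3.6,"twist":0},
    {"dx":0,"dy":0,"dz":-3.7,"twist":0},
    {"dx":0,"dy":0,"dz":-3.7,"twist":0}
  ]
}}

```text
clock: 9.62
position: [0.5524, 0.0791, 0.0204]
tool_rot: [2.159, 1.568, 0.715]
force: [0.8, 0.1, 1.6]
grip_width: 0.0854
```

Run:
```python
from h import *
look('f')
im=cv2.imread('pics/fullf.png'); crop(im,200,165,360,285,5,'pics/cf.png')
```

```text
t 9.62 p [0.5524 0.0791 0.0204] yaw_y 0.1268 tilt [-1.     0.002 -0.002] F [0.8 0.1 1.6] q [-0.04  0.69 -0.29  1.9   0.33  0.6  -0.41] g 0.0854
T bay [-0.1143 -0.0039  0.0009]
```

View pics/wf.png

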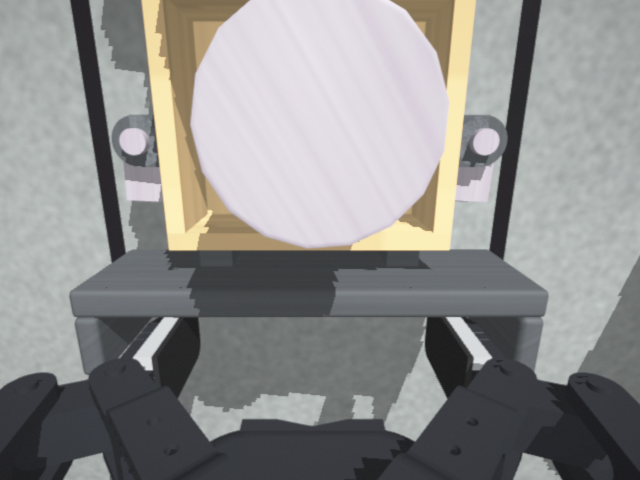

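View pics/cf.png

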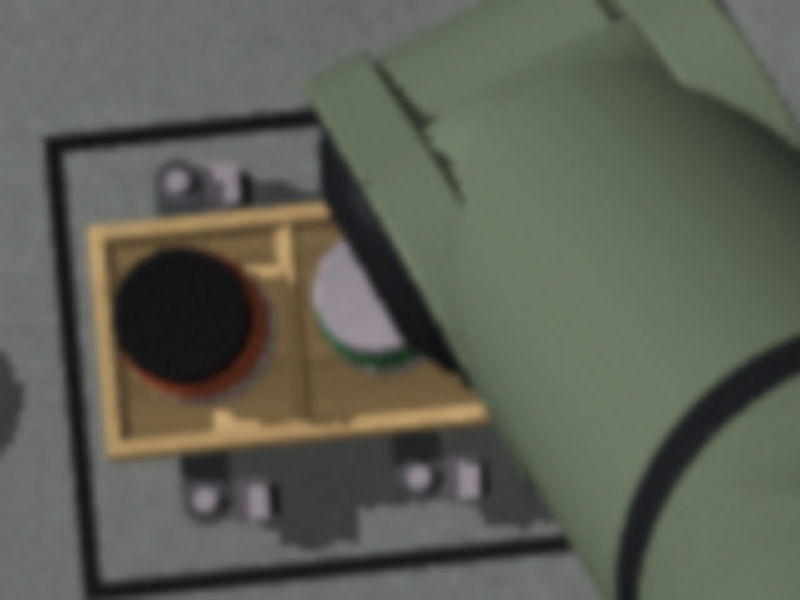

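>>> {"method": "arm_command", "body": {
  "commands": [
    {"dx":0,"dy":0,"dz":0.3,"twist":0},
    {"dx":0,"dy":0,"dz":1,"twist":0},
    {"dx":0,"dy":0,"dz":2,"twist":0},
    {"dx":0,"dy":0,"dz":4,"twist":0},
    {"dx":0,"dy":0,"dz":6,"twist":0},
    {"dx":0,"dy":0,"dz":9,"twist":0},
    {"dx":0,"dy":0,"dz":12,"twist":0},
    {"dx":-4,"dy":0,"dz":15,"twist":0},
    {"dx":-8,"dy":0,"dz":18,"twist":0},
    {"dx":-10,"dy":0,"dz":20,"twist":0},
    {"dx":-10,"dy":0,"dz":22,"twist":0},
    {"dx":-10,"dy":0,"dz":22,"twist":0}
  ]
}}

```text
clock: 10.72
position: [0.5804, -0.1468, 0.1221]
tool_rot: [1.155, 1.565, -0.296]
force: [0.3, -0.1, -0.1]
grip_width: 0.0854
```

Run:
```python
from h import *
look('g')
im=cv2.imread('pics/fullg.png'); crop(im,200,165,360,285,5,'pics/cg.png')
```

```text
t 10.72 p [ 0.5804 -0.1468  0.1221] yaw_y 0.1196 tilt [-1.     0.005  0.002] F [ 0.3 -0.1 -0.1] q [ 0.4   0.59 -0.36  1.74  0.27  0.85  0.04] g 0.0854
T bay [-0.3419 -0.0033 -0.0063]
```

View pics/fullg.png

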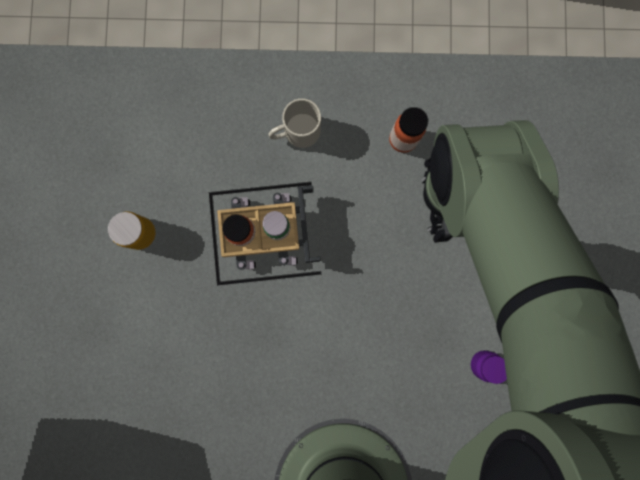

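View pics/cg.png

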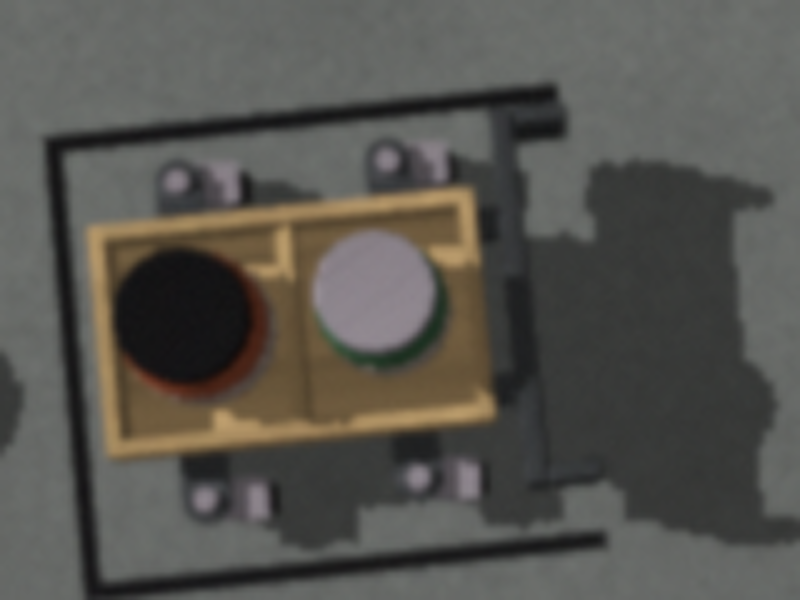

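Run:
```python
from h import *
topc([(178,182),(387,162),(205,498),(419,479)],5,(200,165))
for n,a,b in (('fr',(178,182),(228,184)),('rr',(387,162),(436,162)),('fl',(205,498),(255,499)),('rl',(419,479),(464,480))):
    p=p2w('top',(a[0]/5+200,a[1]/5+165),.04)[:2]; q=p2w('top',(b[0]/5+200,b[1]/5+165),.024)[:2]; d=p-q; print(n,np.linalg.norm(d).round(3),(np.arctan2(d[1],d[0])-BY).round(3))
im=imaging.grab_frame('side')[:,:,::-1]; crop(im,120,120,440,380,2.3,'pics/s_end.png')
```

```text
caddy [0.5357 0.1884] 1.6865 len 0.0897 bay [-0.0038 -0.0011 -0.0102] rel tool fwd/left 0.3327 0.0026
fr 0.019 -0.009
rr 0.02 0.036
fl 0.019 -0.087
rl 0.018 -0.08
```

View pics/s_end.png

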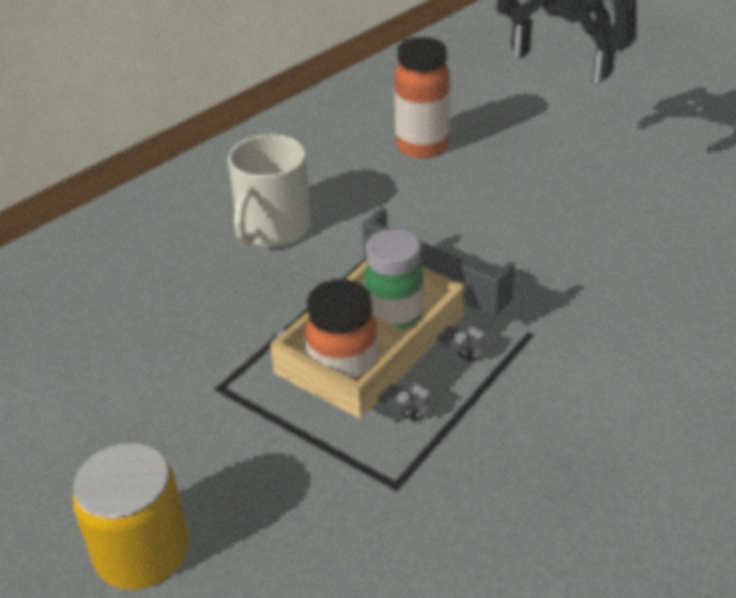

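The caddy is 4 mm short of mid and 1 mm to one side, about 0.01 rad off square. All castors are within about 0.1 rad of straight, and the jars are upright. The robot is well clear, so I'm handing in.

```bash
python3 -c "
from workcell import order,sensors
print(sensors.observe()['clock']); print(order.job_done())"
```

```text
10.8667
the job is handed in; nothing more can be done
None
```

The caddy is in the dark U-shaped outline, facing its closed front, and I handed the job in at about 10.9 s of the 51 s allowed. I pushed on the rear plate with the open fingers between the cheeks, along an S-curve that ended in a straight run of about 50 mm. I then backed straight off and clear.

Last checks, from the top and side pictures after backing away:
- **Position:** the caddy is about 4 mm short of the outline's mid point and 1 mm to the side (limit 25 mm), and about 0.01 rad off square (limit 0.2).
- **Castors:** all four trail within about 0.1 rad of straight (limit 0.45).
- **Jars and other items:** both jars stand upright in the tray. The mug, tall jar and tin appear unmoved in the pictures. The purple jar, partly hidden by the arm, also looked in place.
- **Contact:** the robot is well clear of the caddy. The measured forces were about 2 N or less wherever I read them.

**One disagreement:** in all three camera views, the open fingertips sat about 40 mm higher than the stated tool geometry implies. I set the pushing height from the pictures instead, which put the tips about 60 mm above the counter.

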